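# Clamp a socket strip in the sprung assembly jig

### The arm

A 7-joint arm with a two-finger parallel gripper is mounted at the origin on a cart in front of the work surface, level with it; the furniture and walls round the work are solid. World frame = base frame: x ahead of the robot, y to its left, z up, the work surface at z = 0. Lengths are in mm, angles in rad, forces in N, time in s.
With the tool pointing down it reaches from about 400 to 875 mm from the base axis. Payload 6.5 kg.
Tool frame: the origin (TCP) lies midway between the tips of the shut fingers; the grasp point (between the pads) lies 19 mm behind it; z points along the fingers, y is the direction in which the jaws open and shut (so a half turn about z gives the same grasp; the last joint's range is limited). The gripper opens to 88 mm and grips with 3 to 60 N. Pads are 18 mm wide; open, the fingers measure 123 mm over their backs; the gripper's body (75 mm by 187 mm) begins 45 mm behind the grasp point.
Start: joints at [-1.223, 0.536, -0.004, 1.538, 0.003, 1.067, -0.071], TCP at [261.354, 595.134, 238.716] pointing down, gripper open.
Joint ranges: [-2.7, 2.7], [-0.37, 2.16], [-1.27, 1.26], [0.24, 2.4], [-1.31, 4.45], [0.19, 1.91], [-2.76, 2.76]. Speed limits (rad/s): [2.39, 2.39, 3.14, 3.14, 3.14, 3.14, 3.14].

### API

Orientations are given as a unit quaternion [w, x, y, z].
In Python, from bench import r gives the robot as it stands. Calls block until the motion is done:
- r.movep(position, orientation): joint-space move of the TCP to a pose.
- r.line_to(position, rotation=None, rate=150): straight line of the TCP; rotation=None keeps the orientation; rate is the mean speed in mm/s.
- r.move_j(angles): joint-space move.
- r.command_gripper(opening, grasp_force=None): finger opening in mm; grasp_force is the grip in N (None keeps the last); returns when the fingers have stopped.
- r.sleep(seconds).
- r.inverse_kinematics(position, orientation): joint angles nearest the present ones, or None.
- r.get_state(): the state.
- r.capture(name): name is "scene" or "top" or "wrist"; returns a dict with "pixels" (420x560x3 uint8, red, green, blue), "intrinsics" (3x3 intrinsics, pixels), "eye" and "rotation" of the camera in the world; the wrist camera has in their place "mount" (4x4, takes a point from camera to tool coordinates, whose origin is the TCP and whose axes are the flange's). Camera axes: x right, y down, z forward; pixel columns grow to the right and rows downward; lengths in mm; the calibration is good to about 2 mm. A picture is of the moment at which its call begins: read the wrist's pose just before it. There is no depth.
A pose or a line that the arm cannot do raises r.IKError and nothing moves.
- r.hand_in(): hands the job in, once; it reports no verdict.
The state is a dict: "clock": time; "joints": joint angles; "joint_velocities": joint speeds; "effort": joint torques, N m; "eef_pos": TCP position; "tcp_rot": TCP orientation; "force": force on the tool from outside, world axes, zero at the start; "torque": the same for the moment, N m; "width": finger opening in mm.
Only numpy, scipy, OpenCV 4.12 (cv2) and the standard library are available. Lean on these libraries where they do the work, as an engineer would, in place of code of your own. Each camera call takes 0.05 s, during which the arm holds its last target.

### The job

Get the socket strip clamped in the assembly jig so that its case can be screwed together. First cock the jig's sprung clamp arm: swing its handle away from the nest until the catch holds it by itself. Then take the strip from its wooden stand and lay it flat in the nest with both ends between the metal blocks, and last press the trigger paddle so that the arm springs shut on the strip; leave the other things on the bench where they are.

Things in the scene. Friction and masses are not known exactly. Their poses are not given: they have to be found in the camera images.
- strip_mid (a point): Centre of the loose beige four-way socket strip: a block 166 mm long (x), 51 wide (y), 34 tall (z), 0.25 kg. On its stand only its ends (30 to 83 mm from the centre) can be gripped, across the width; in the nest only its middle 80 mm is free for fingers. So it must be set down on the bench (free 100 mm from the nest centre along the nest's +y) and regripped by the middle. Either way round is right.
- stand_floor (a point): Centre of the floor, 15 mm above the bench, of the fixed wooden stand where the strip lies at first, along the stand's x. Stand 60 mm long (x), 90 wide (y). Cheeks 60 mm long, 9 thick, stand 3.5 mm clear of both sides of the strip and rise to 51 mm above the bench; the ends are open. Lift the strip straight up, 50 mm or more.
- nest (a point): Centre of the nest's floor on the fixed grey jig, 16 mm above the bench, z up. The strip belongs along its x (-x roughly toward the robot), resting on two end pads 36 to 94 mm from the centre (the plate between is 6 mm lower). +y is the fence side, -y the side of the clamp arm. Lowered onto the centre the strip has 4.5 mm to spare at each side and 6 mm at each end; the arm then pushes it against the fence.
- clamp (a joint): Angle (rad) of the sprung clamp arm about its upright pivot at nest x = +115, y = -55 mm. 0 shut with the nest empty, 0.07 shut on the strip, about 0.47 held by the catch, 0.56 end stop. Positive about z: it grows as the handle swings toward nest -y. The damped spring pulls about 4 N at the handle when shut, 8 N when cocked. The catch drops in at about 0.48: pull to 0.52 to be sure, then let go.
- handle (a point): Middle of the upright black round handle, 18 mm thick, at the free end of the arm, 205 mm from the pivot. It stands from 38 to 76 mm above the bench (this point at 57) and can be pinched or pushed from above. The steel bar below it is 14 mm wide.
- paddle (a point): Middle of the top of the ribbed trigger paddle, 36 x 30 mm, 52 mm above the bench, beyond the cocked arm on the nest's -y side: the tail of the catch lever, whose pivot is 46 mm away toward the arm. Pressed down about 10 mm (7 to 9 N, so do not stop at less) it lifts the catch off the cocked arm; it meets its stop at about 15 mm.
- trigger (a joint): Angle (rad) of the trigger lever: 0 at rest (its spring returns it), grows as the paddle is pressed; the arm is let go at about 0.2; 0.32 is the stop.
- pliers: Bystander: yellow-handled long-nose pliers, 154 mm long, 13 mm high, lying in front of the stand and the jig, nearer the robot. Origin at the centre of the underside, long axis y.
- screwdriver: Bystander: green-handled screwdriver, 211 mm long, 32 mm high, lying behind the stand. Origin at the centre of the underside, long axis y.
- cover: Bystander: plain grey moulded cover, 119 mm long, 50 wide, 38 high, lying behind and to the right of the jig. Origin at the centre of the underside, long axis y.
- adapter: Bystander: black mains adapter, 87 x 56 x 50 mm, at the front right of the jig. Origin at the centre of the underside.
- fence (a point): Middle between the two aluminium fence blocks of the nest, at nest y = +30 mm (their inner faces), on the nest's floor. They rise 40 mm above that floor and span 40 to 94 mm from the centre along x, at either end, 10 mm thick. Opposite, with inner faces at y = -30 mm, low lips of the same span rise 12 mm. End stops with inner faces at x = +89 and -89 mm rise 15 mm.
Not all that is in view belongs to the job. Leave any green look-alike of the part that bears strip_mid alone.

How it is judged:
By the outcome, as a careful person would: the job done as asked, in the order asked, and still so for the second after the job is handed in, with the robot touching nothing.
It also fails if it takes over 72 s, if anything falls off the work surface, if the arm or the gripper's body presses on something with over 40 N, if the wrist force passes 120 N, or if a joint passes its speed limit or range.

## Working session

There is one attempt and no reset: what is moved stays moved. The work goes in short steps, each a Python script; the robot and the scene stay as the last script left them, time stands still between calls to the robot, and variables do not carry over. Pictures are saved under pics/ and viewed, and the job is handed in when it is done.

```bash
ls; mkdir -p pics; python3 - <<'E'
from bench import r
import cv2
for n in("scene","top","wrist"):
    c=r.capture(n); cv2.imwrite(f"pics/{n}0.png",c["pixels"][:,:,::-1])
    print(n,c["intrinsics"],c.get("eye"),c.get("rotation"),c.get("mount"))
s=r.get_state();print(s)
E
```

```text
pics
scene [[468.66684046   0.         276.64499098]
 [  0.         468.66684046 210.67698469]
 [  0.           0.           1.        ]] [-184.45878304 -828.50197256 1099.45238676] [-0.39365792  0.85491436 -0.30299601  0.14949348] None
top [[488.68244933   0.         274.78775234]
 [  0.         488.68244933 210.93863009]
 [  0.           0.           1.        ]] [ -20.10161406  370.81898885 1702.45866741] [ 0.10441417 -0.52129905  0.8317675  -0.15971162] None
wrist [[300.15571734   0.         273.36828103]
 [  0.         300.15571734 214.08394391]
 [  0.           0.           1.        ]] None None [[-4.78727900e-04 -9.57096575e-01 -2.89768730e-01  7.63705404e+01]
 [ 9.99999717e-01 -2.89903810e-04 -6.94560177e-04 -4.28287644e-01]
 [ 5.80756107e-04 -2.89768980e-01  9.57096443e-01 -1.45566411e+02]
 [ 0.00000000e+00  0.00000000e+00  0.00000000e+00  1.00000000e+00]]
{'clock': 0.15, 'joints': array([-1.22314071,  0.5369813 , -0.00441478,  1.53862753,  0.00257076,
        1.06727832, -0.07119285]), 'joint_velocities': array([-0.0001546 , -0.00212125, -0.00127282, -0.00031213, -0.00021035,
       -0.00115291,  0.00035407]), 'effort': array([ 2.29003439e-03, -5.71330369e+01,  9.92370173e-01, -2.51830333e+01,
       -5.60393510e-02,  1.52986060e-02,  1.16160627e-04]), 'eef_pos': array([261.21941701, 594.69893584, 238.05484446]), 'tcp_rot': array([-9.12723093e-05,  2.05432690e-01,  9.78671035e-01, -6.37921437e-04]), 'force': array([-0.85341306, -0.51281496, -0.13363462]), 'torque': array([ 0.00290164, -0.00576352, -0.00925848]), 'width': 88.04888437219884}
```

View images.

View pics/scene0.png

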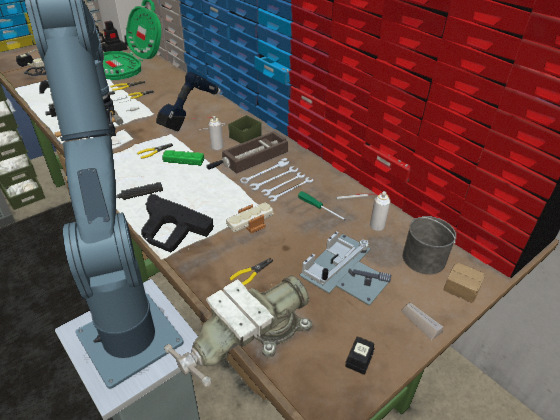

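View pics/top0.png

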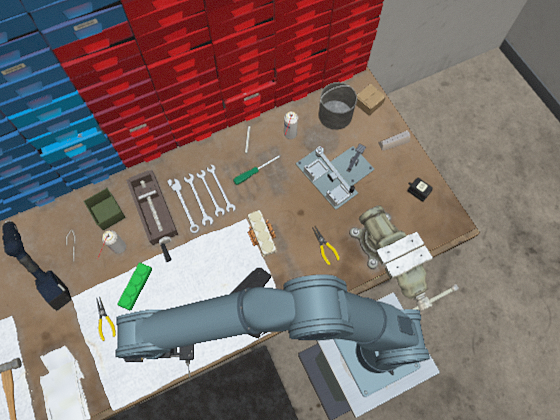

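View pics/wrist0.png

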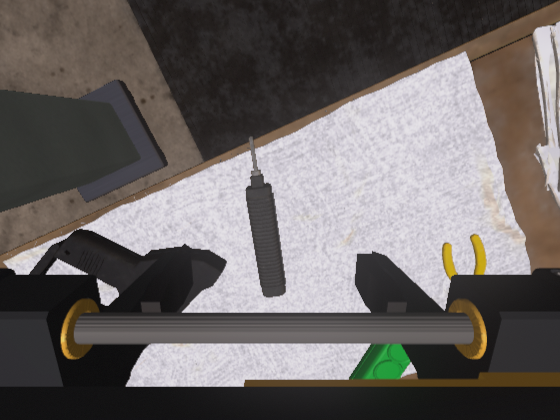

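```bash
cat > h.py <<'E'
import numpy as np, cv2
from scipy.spatial.transform import Rotation as R
from bench import r
def rot(q): return R.from_quat(q,scalar_first=True).as_matrix()
def cap(n,fn=None):
    s=r.get_state() if n=="wrist" else None
    c=r.capture(n)
    if n=="wrist":
        T=np.eye(4);T[:3,:3]=rot(s["tcp_rot"]);T[:3,3]=s["eef_pos"]
        T=T@np.array(c["mount"]);E,M=T[:3,3],T[:3,:3]
    else: E,M=np.array(c["eye"]),rot(c["rotation"])
    K=np.array(c["intrinsics"])
    if fn:
        cv2.imwrite(f"pics/{fn}.png",c["pixels"][:,:,::-1]); np.savez(f"pics/{fn}.npz",E=E,M=M,K=K)
    return c["pixels"],(E,M,K)
def load(fn):
    d=np.load(f"pics/{fn}.npz");return d["E"],d["M"],d["K"]
def ray(cam,p):
    E,M,K=cam;d=M@np.linalg.solve(K,[p[0],p[1],1]);return E,d/np.linalg.norm(d)
def onz(cam,p,z):
    E,d=ray(cam,p);return E+d*(z-E[2])/d[2]
def tri(*obs):
    A=np.zeros((3,3));b=np.zeros(3);L=[ray(c,p) for c,p in obs]
    for E,d in L:
        P=np.eye(3)-np.outer(d,d);A+=P;b+=P@E
    x=np.linalg.solve(A,b)
    return x,[round(float(np.linalg.norm((np.eye(3)-np.outer(d,d))@(x-E))),1) for E,d in L]
def proj(cam,X):
    E,M,K=cam;p=K@(M.T@(np.array(X)-E));return p[:2]/p[2]
def crop(fn,out,x0,y0,x1,y1,s):
    im=cv2.imread(f"pics/{fn}.png")[y0:y1,x0:x1];cv2.imwrite(f"pics/{out}.png",cv2.resize(im,None,fx=s,fy=s,interpolation=cv2.INTER_CUBIC))
E
python3 - <<'E'
from h import *
for n in("scene","top"): cap(n,n+"1")
crop("scene1","c1",210,180,410,320,4);crop("top1","c2",230,130,430,270,4)
s,t=load("scene1"),load("top1")
for a,b in [((250,217),(262,232)),((324,272),(351,188)),((372,275),(356,155)),((183,157),(135,286))]: print(tri((s,a),(t,b)))
E
```

```text
(array([538.74024601, 165.82555802,  32.26122038]), [0.1, 0.1])
(array([ 540.45507533, -198.45525694,   62.91553891]), [0.3, 0.3])
(array([ 657.66477514, -288.02665882,   47.13650901]), [1.6, 1.6])
(array([557.71712838, 650.10237608,  18.03977703]), [1.0, 1.0])
```

View pics/c1.png

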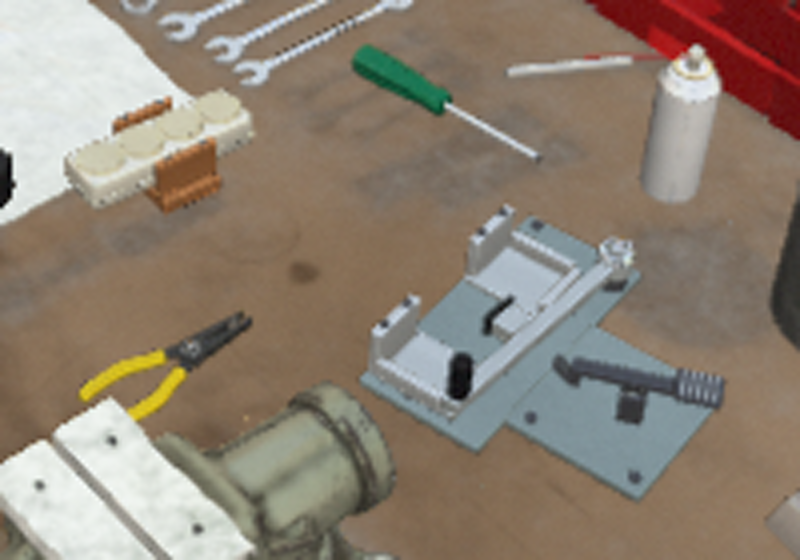

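View pics/c2.png

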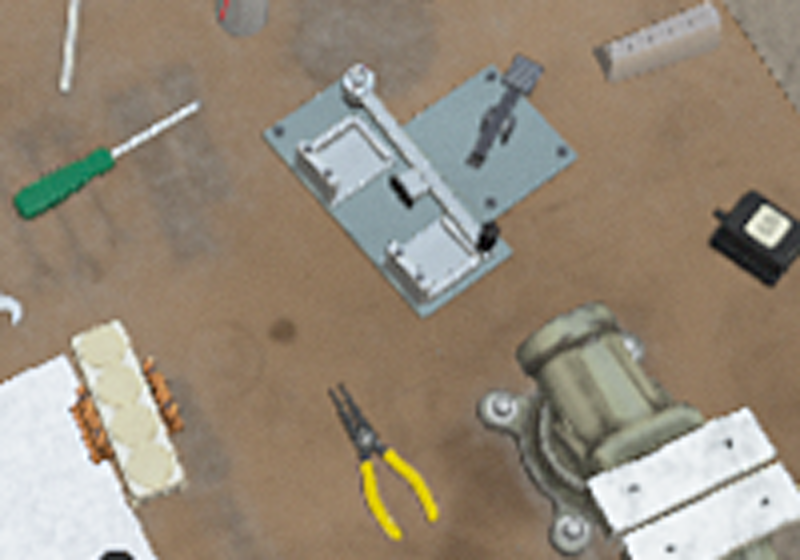

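```bash
python3 - <<'E'
from h import *
s,t=load("scene1"),load("top1")
def c1(x,y): return (210+x/4,180+y/4)
def c2(x,y): return (230+x/4,130+y/4)
for n,a,b in [("pivot",(615,245),(358,75)),("strip1",(70,165),(140,495)),("strip2",(245,105),(100,325)),("paddle",(700,385),(523,72)),("visecorner",(108,400),(592,487)),("vise2",(240,545),(0,0)),("visecyl top",(300,400),(600,310)),("fenceA",(400,300),(395,250)),("fenceB",(495,212),(308,150))]:
    print(n,tri((s,c1(*a)),(t,c2(*b))))
print("nest",onz(t,c2(378,195),20))
print(r.get_state()["clock"])
# ik checks
def q(yaw): return (R.from_euler('z',yaw)*R.from_euler('x',np.pi)).as_quat(scalar_first=True)
for p in [(620,-170,250),(540,-200,60),(550,165,60),(657,-288,60),(665,-130,40)]:
    print(p,[(d,r.inverse_kinematics(p,q(np.radians(d))) is not None) for d in range(-180,180,20)])
E
```

```text
pivot (array([ 742.61685497, -174.83593565,   50.61655452]), [0.3, 0.3])
strip1 (array([460.10232564, 191.17310579,  37.15866993]), [1.6, 1.6])
strip2 (array([621.71950096, 155.02207054,  43.4539321 ]), [2.5, 2.5])
paddle (array([ 676.5058946 , -318.40358254,   52.96682667]), [1.1, 1.1])
visecorner (array([ 270.03664605, -133.5948556 ,  159.20761841]), [2.8, 2.8])
vise2 (array([ 760.394337  ,   46.06525165, -179.65131121]), [301.0, 301.0])
visecyl top (array([ 387.45250109, -213.11165301,  158.46445461]), [13.5, 13.5])
fenceA (array([ 560.68156944, -117.14609538,   57.96596265]), [1.7, 1.7])
fenceB (array([687.7937442 , -92.2993399 ,  58.95335275]), [0.8, 0.8])
nest [ 633.54727779 -141.68727151   20.        ]
0.25
(620, -170, 250) [(-180, True), (-160, True), (-140, True), (-120, True), (-100, True), (-80, True), (-60, True), (-40, True), (-20, True), (0, True), (20, True), (40, True), (60, True), (80, True), (100, True), (120, True), (140, True), (160, True)]
(540, -200, 60) [(-180, True), (-160, True), (-140, True), (-120, True), (-100, True), (-80, True), (-60, True), (-40, True),
[... 173 characters left out ...]
0, True), (-120, True), (-100, True), (-80, True), (-60, True), (-40, True), (-20, True), (0, True), (20, True), (40, True), (60, True), (80, True), (100, True), (120, True), (140, True), (160, True)]
(657, -288, 60) [(-180, True), (-160, True), (-140, True), (-120, True), (-100, True), (-80, True), (-60, True), (-40, True), (-20, True), (0, True), (20, True), (40, True), (60, True), (80, True), (100, True), (120, True), (140, True), (160, True)]
(665, -130, 40) [(-180, True), (-160, True), (-140, True), (-120, True), (-100, True), (-80, True), (-60, True), (-40, True), (-20, True), (0, True), (20, True), (40, True), (60, True), (80, True), (100, True), (120, True), (140, True), (160, True)]
```

```bash
cat >> h.py <<'E'
def q(deg): return (R.from_euler('z',np.radians(deg))*R.from_euler('x',np.pi)).as_quat(scalar_first=True)
E
python3 - <<'E'
from h import *
for i,(p,y) in enumerate([((490,230,230),167),((490,110,230),167),((570,-110,240),191),((570,-230,240),191)]):
    r.movep(p,q(y)); cap("wrist",f"w{i}"); s=r.get_state();print(s["clock"],s["eef_pos"],s["joints"].round(2))
im=[cv2.imread(f"pics/w{i}.png") for i in range(4)]
E
```

```text
1.8833 [489.61756852 231.50083295 230.01228976] [-0.59  0.36  0.08  1.84 -0.04  0.94  0.85]
2.4833 [490.05358688 111.22755513 230.08842791] [-0.42  0.3   0.13  1.94 -0.05  0.91  1.08]
3.4667 [ 570.18421303 -107.12415429  239.72699407] [-0.01  0.42  0.15  1.74 -0.08  1.    1.94]
4.0667 [ 570.54770067 -227.77887196  239.85962847] [ 0.17  0.48  0.19  1.65 -0.1   1.03  2.16]
```

View pics/w0.png

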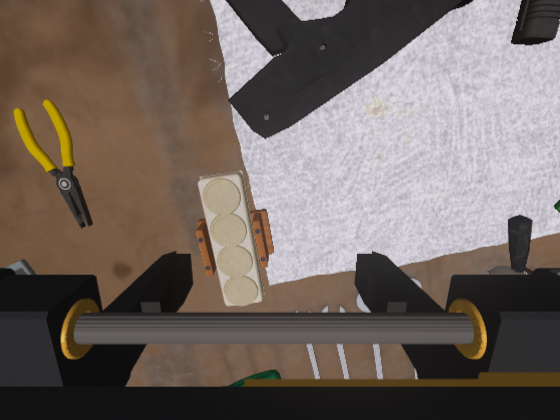

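View pics/w1.png

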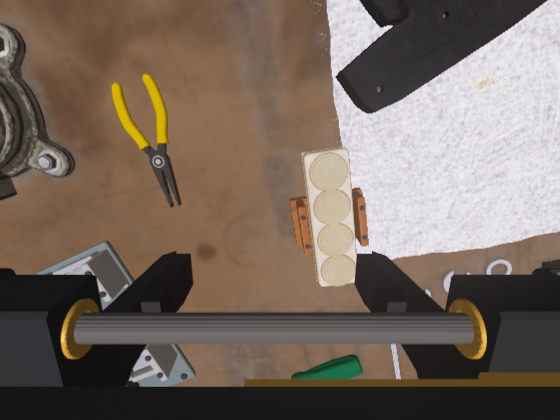

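View pics/w2.png

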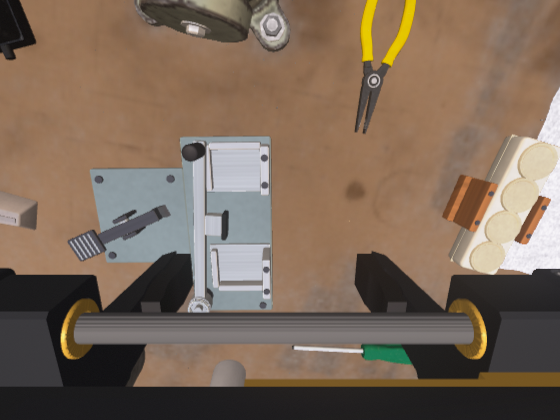

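View pics/w3.png

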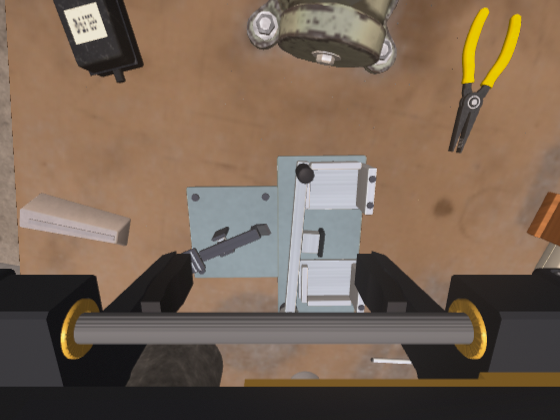

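```bash
python3 - <<'E'
from h import *
crop("w2","d2",60,120,300,320,3.3);crop("w3","d3",180,140,390,320,3.8)
crop("w0","d0",180,150,300,320,4);crop("w1","d1",270,130,390,300,4)
a=np.hstack([cv2.imread("pics/d0.png")[:600],cv2.imread("pics/d1.png")[:600]]);cv2.imwrite("pics/d01.png",a[:, :800])
# strip mask top
for n in("w0","w1"):
    im=cv2.imread(f"pics/{n}.png");h=cv2.cvtColor(im,cv2.COLOR_BGR2HSV)
    m=cv2.inRange(h,(15,25,120),(35,120,255));k,l,st,c=cv2.connectedComponentsWithStats(m)
    for i in np.argsort(-st[1:,4])[:5]+1: print(n,st[i],c[i])
E
```

```text
w0 [ 199  170   66  137 4728] [231.69796954 238.03532149]
w0 [246 192   2  10  10] [246.5 196.5]
w0 [259 264   2   7   7] [259.28571429 267.        ]
w0 [248 203   2   7   7] [248.28571429 206.        ]
w0 [261 275   2   7   7] [261.28571429 278.        ]
w1 [ 301  146   56  141 5145] [330.75335277 215.15140914]
w1 [ 28 141  38  35 283] [ 46.5335689  158.80565371]
w1 [  0  26  14  43 177] [ 6.66101695 44.98870056]
w1 [  0 102  10  48 157] [  5.22929936 125.00636943]
w1 [23 96  7 15 26] [ 25.92307692 103.23076923]
```

View pics/d2.png

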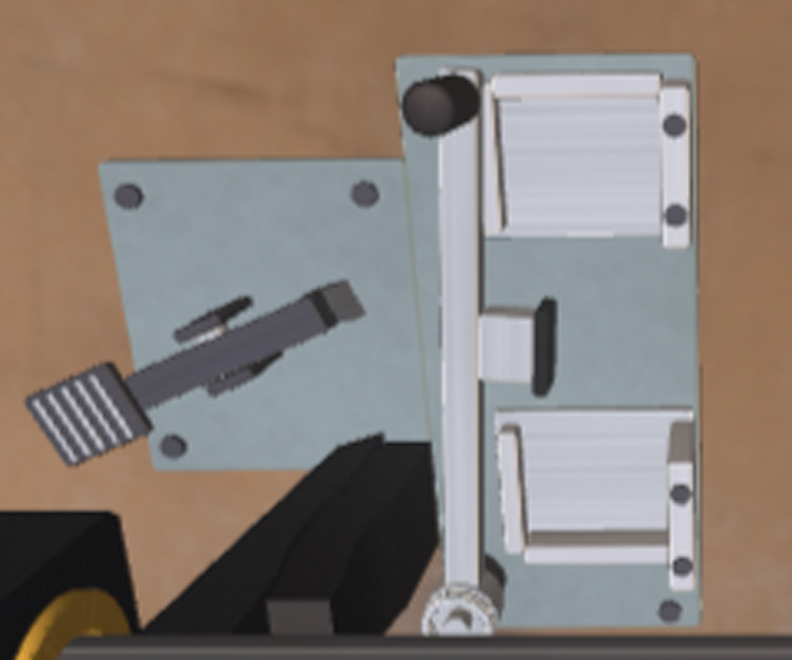

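View pics/d3.png

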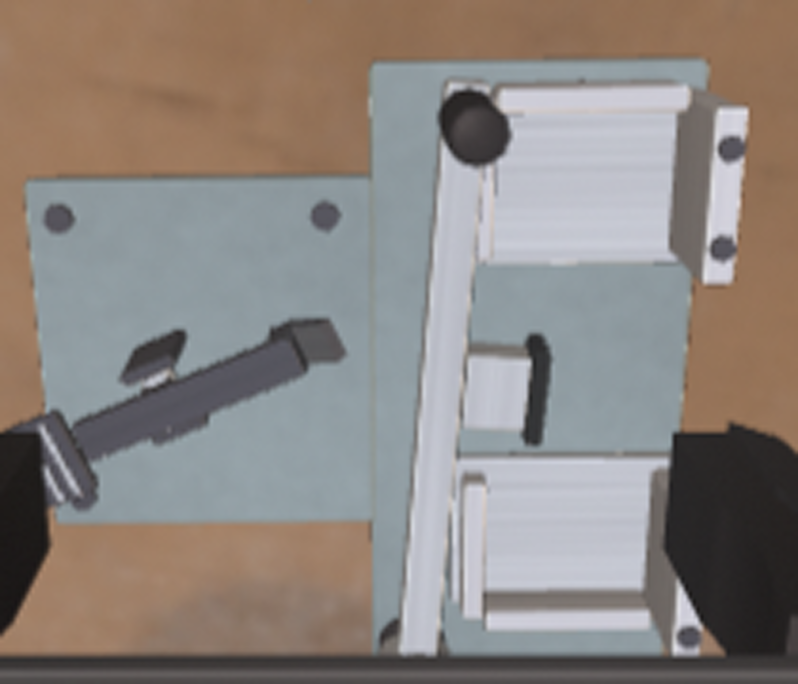

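View pics/d01.png

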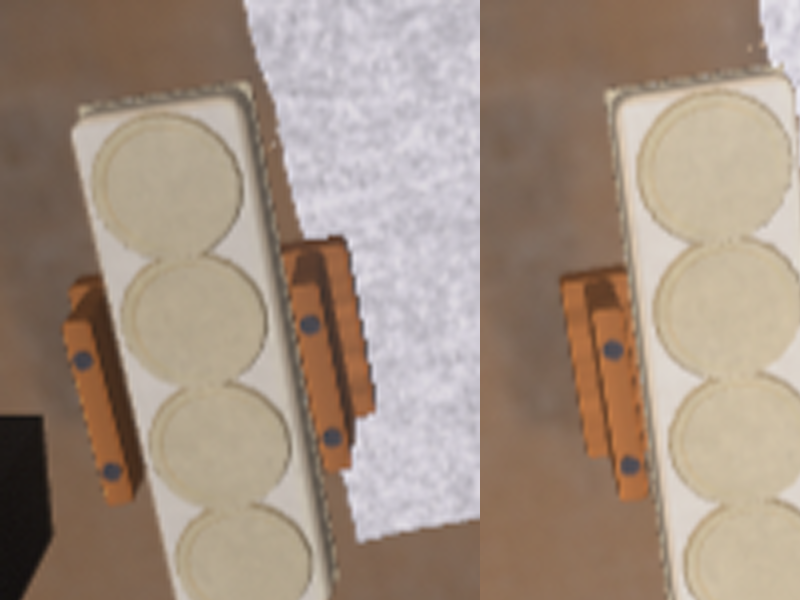

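```bash
python3 - <<'E'
from h import *
np.set_printoptions(precision=1,suppress=True)
W=[load(f"w{i}") for i in range(4)]
a=lambda x,y:(60+x/3.3,120+y/3.3); b=lambda x,y:(180+x/3.8,140+y/3.8)
C=[]
for u,v in zip([(222,195.75),(229,229.5),(235.25,261.25),(241.25,290)],[(328.75,171.75),(333,207),(335,239),(338.5,270)]):
    x,e=tri((W[0],u),(W[1],v));C.append(x);print("circ",x,e)
C=np.array(C);d=C[3]-C[0];print("strip mid",C.mean(0),np.degrees(np.arctan2(d[1],d[0])),np.linalg.norm(d))
for u,v in zip([(200.75,240),(208,267.75)],[(303.25,217.5),(307.5,246.5)]): print("cheek",tri((W[0],u),(W[1],v)))
for u in [(257.5,231.25),(263,259.5)]:print("cheekR z51",onz(W[0],u,51))
for n,u,v in [("fs1",(674,125),(731,148)),("fs2",(676,215),(722,248)),("fs4",(683,566),(688,636)),("handle",(430,107),(478,132)),("padN edge mid lip",(500,237),(497,262)),("padF edge lip",(497,410),(458,457)),("lipN near corner",(484,82),(490,92)),("stopN inner R",(658,98),(688,108))]:
    print(n,tri((W[2],a(*u)),(W[3],b(*v))))
print("fs3 z56",onz(W[2],a(681,494),56))
for n,u,z in [("padN R",(660,237),16),("padN L",(505,237),16),("padF R",(690,408),16),("padF L",(500,410),16),("pivot",(460,612),55),("paddle",(90,415),52)]: print(n,onz(W[2],a(*u),z))
t,s=load("top1"),load("scene1")
print("pad tri",tri((W[2],a(90,415)),(t,(230+523/4,130+72/4)),(s,(210+700/4,180+385/4))))
print("hand tri",tri((W[2],a(430,107)),(W[3],b(478,132)),(t,(351,187))))
E
```

```text
circ [478.4 174.8  47.6] [0.4, 0.4]
circ [518.4 172.2  49.6] [0.4, 0.4]
circ [559.  168.3  47.1] [0.4, 0.4]
circ [598.6 165.5  47.9] [0.2, 0.2]
strip mid [538.6 170.2  48.1] -4.400044230586586 120.53338486904347
cheek (array([522.9, 137.1,  50.7]), [0.2, 0.2])
cheek (array([559.2, 134.9,  50. ]), [0.1, 0.1])
cheekR z51 [526.9 203.9  51. ]
cheekR z51 [562.9 201.8  51. ]
fs1 (array([ 532.1, -124.4,   56.6]), [0.0, 0.0])
fs2 (array([ 561.7, -118.2,   55.9]), [0.1, 0.1])
fs4 (array([694.1, -90.7,  54.2]), [0.0, 0.0])
handle (array([ 539.5, -199.8,   71.7]), [0.1, 0.1])
padN edge mid lip (array([ 585.5, -179.2,   33.2]), [0.9, 0.9])
padF edge lip (array([ 661.3, -173.5,   16.8]), [0.1, 0.1])
lipN near corner (array([ 533.1, -192.9,   28.5]), [0.4, 0.4])
stopN inner R (array([ 526.2, -131.8,   31.1]), [0.7, 0.7])
fs3 z56 [663.6 -97.2  56. ]
padN R [ 579.2 -122.2   16. ]
padN L [ 590.5 -180.1   16. ]
padF R [645.9 -97.8  16. ]
padF L [ 661.4 -172.5   16. ]
pivot [ 729.6 -171.    55. ]
paddle [ 675.6 -313.2   52. ]
pad tri (array([ 677.9, -317.3,   49.8]), [2.5, 2.2, 2.0])
hand tri (array([ 540.4, -199.2,   70.4]), [1.1, 0.8, 1.9])
```

```bash
cat >> h.py <<'E'
np.set_printoptions(precision=2,suppress=True)
PIV=np.array([743.8,-172.4]);A0=187.57;YN=11.7
NEST=np.array([620.0,-141.9])
def hp(th,L=205): 
    a=np.radians(A0)+th;return PIV+L*np.array([np.cos(a),np.sin(a)])
def N(x,y):
    c,s=np.cos(np.radians(YN)),np.sin(np.radians(YN));return NEST+np.array([c*x-s*y,s*x+c*y])
def st(m=""):
    s=r.get_state();print(m,"t%.1f"%s["clock"],s["eef_pos"],"F",s["force"],"w%.1f"%s["width"]);return s
E
python3 - <<'E'
from h import *
p=hp(0);yaw=A0-180
r.movep((*p,120),q(yaw));r.command_gripper(50,25);r.sleep(.2);s=st("above");print(s["joints"])
r.line_to((*p,47),rate=120);st("down")
cap("wrist","w4")
r.command_gripper(0,25);st("grip")
E
```

```text
above t7.1 [ 540.59 -199.41  119.99] F [-0.26  0.45 -0.49] w49.8
[-0.44  0.88  1.09  1.87 -0.93  1.01 -0.38]
down t7.9 [ 540.8  -199.83   47.41] F [0.6  0.27 0.55] w50.0
grip t8.5 [ 540.82 -200.26   47.21] F [ 0.23 -3.   -1.7 ] w17.2
```

View pics/w4.png

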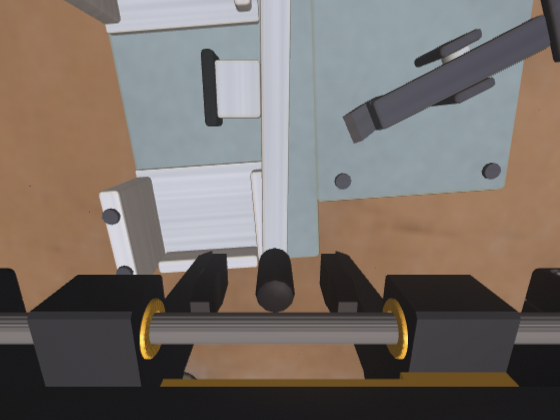

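The view shows the black handle (275,280) midway between the fingers, and the width of 17.2 mm confirms the grip. Next I swing it.

```bash
python3 - <<'E'
from h import *
for th in (.13,.26,.39,.525):
    r.line_to((*hp(th),47),q(A0-180+np.degrees(th)),rate=80);s=st(th)
print(s["joints"])
r.sleep(.2);s=st()
v=s["eef_pos"][:2]-PIV;print("theta",np.arctan2(v[1],v[0])%(2*np.pi)-np.radians(A0))
r.command_gripper(55);r.sleep(.4)
r.line_to((*hp(.5),130),rate=200);st()
cap("wrist","w5");cap("scene","s5")
crop("s5","s5c",280,210,410,320,6)
E
```

```text
0.13 t9.0 [ 545.45 -224.43   47.08] F [-2.41  3.14  6.76] w17.2
0.26 t9.5 [ 553.6  -249.48   47.02] F [-3.74  4.28  7.28] w17.2
0.39 t10.0 [ 565.01 -273.27   46.95] F [-3.28  3.74  7.09] w17.2
0.525 t10.5 [ 579.8  -296.21   46.93] F [-5.66  4.87  9.04] w17.2
[-0.14  0.99  0.87  1.67 -0.91  0.95  0.17]
 t10.7 [ 579.7  -295.99   46.96] F [-7.11  5.82  8.78] w17.3
theta 0.5133668281528445
 t12.4 [ 578.33 -292.92  129.41] F [-0.39 -0.28 -0.29] w55.3
```

View pics/w5.png

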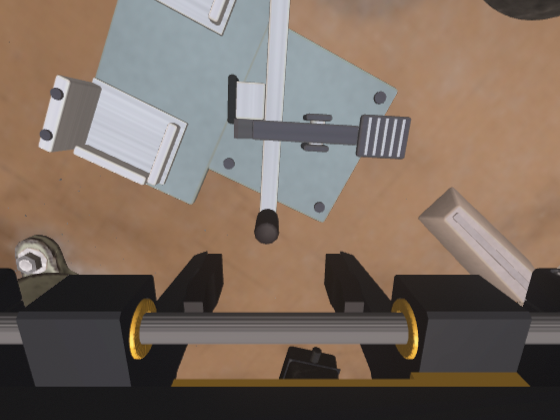

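View pics/s5c.png

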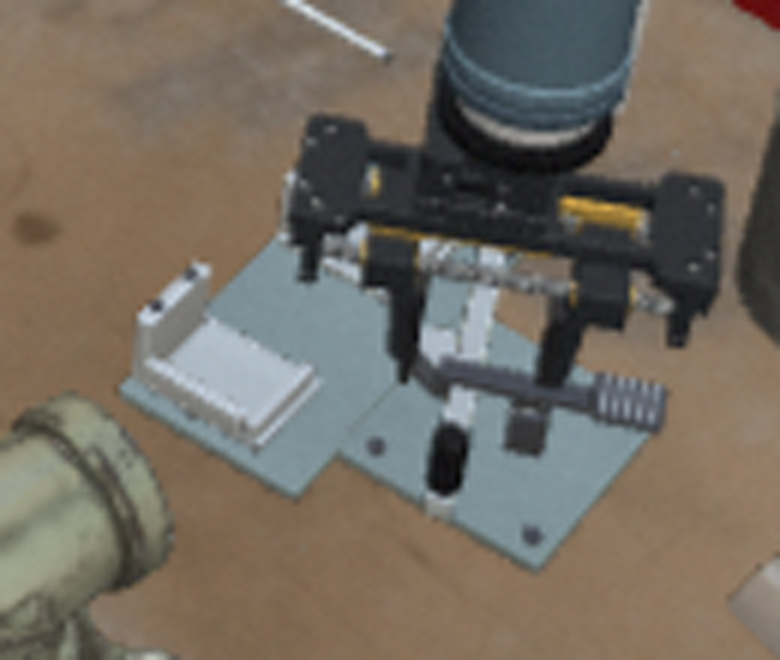

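```bash
python3 - <<'E'
from h import *
w0,w1,w5=load("w0"),load("w1"),load("w5")
print("ends",onz(w0,(180+162/4,150+118/4),49),onz(w0,(242,306),49), onz(w1,(270+222/4,130+85/4),49),onz(w1,(338,286),49))
print("paddle",onz(w5,(384,137),52),"handle",onz(w5,(266,230),76), hp(.47))
S=np.array([538.6,170.2]);a=np.radians(-4.2);g=S-46*np.array([np.cos(a),np.sin(a)])
r.movep((*g,150),q(-4.2));r.command_gripper(75,50);r.sleep(.2);s=st();print(s["joints"])
cap("wrist","w6")
E
```

```text
ends [459.75 178.46  49.  ] [619.91 160.97  49.  ] [456.14 174.99  49.  ] [619.61 161.22  49.  ]
paddle [ 677.15 -315.88   52.  ] handle [ 575.89 -286.86   76.  ] [ 574.85 -288.51]
 t14.9 [492.74 173.59 150.01] F [ 0.11 -0.23 -0.61] w75.0
[-1.24  0.81  1.2   1.99 -0.91  1.02 -1.24]
```

View pics/w6.png

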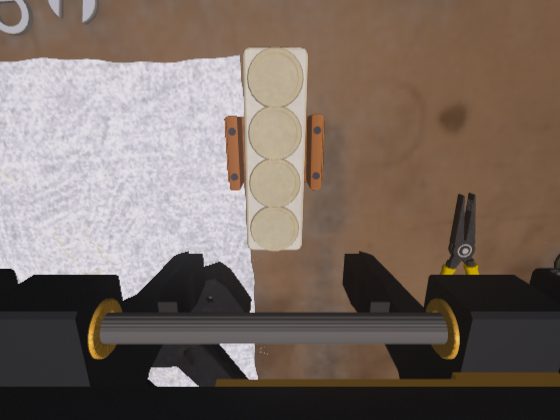

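```bash
python3 - <<'E'
from h import *
w0,w1,w6=load("w0"),load("w1"),load("w6")
print(tri((w0,(265,137)),(w1,(371,111))),tri((w0,(231,101)),(w1,(338,76))),onz(w6,(245,280),20))
E
```

```text
(array([427.49, 235.69,  23.61]), [0.1, 0.1]) (array([382.29, 207.38,  17.06]), [1.1, 1.1]) [414.03 208.65  20.  ]
```

```bash
python3 - <<'E'
from h import *
S=np.array([538.5,169.7]);a=np.radians(-4.2);g=S-46*np.array([np.cos(a),np.sin(a)])
r.line_to((*g,19),rate=150);st("down")
r.command_gripper(40,50);st("grip")
r.line_to((*g,105),rate=120);st("up");cap("wrist","w7")
E
```

```text
down t15.9 [493.18 173.06  19.66] F [ 0.33 -0.64 -0.09] w75.1
grip t16.4 [492.77 173.2   19.31] F [-0.55  0.47  3.98] w50.4
up t17.3 [492.06 173.13 104.36] F [ 0.2 -0.4 -2.1] w50.6
```

View pics/w7.png

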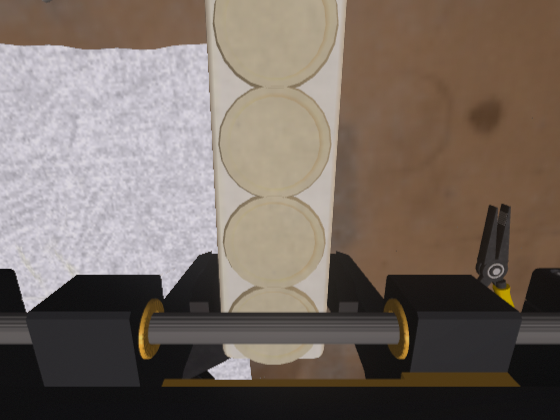

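```bash
python3 - <<'E'
from h import *
w1,w2=load("w1"),load("w2")
print("plier tip",onz(w1,(172,205),8),onz(w2,(362,132),8),"shaft tip",onz(w2,(294,347),8),"strip corners",N(-83,132),N(-83,80),N(83,132))
p=N(-46,106)
r.movep((*p,105),q(YN));r.sleep(.2);s=st();print(s["joints"])
cap("scene","s8")
r.line_to((*p,12),rate=120);st()
r.line_to((*p,5),rate=40);st()
E
```

```text
plier tip [483.28 -20.51   8.  ] [484.3 -14.1   8. ] shaft tip [807.58 -28.4    8.  ] strip corners [511.96 -29.47] [522.5  -80.39] [674.51   4.19]
 t18.5 [553.44 -45.4  104.65] F [ 0.53 -0.19 -1.45] w50.7
[-0.7   0.83  1.02  1.93 -0.9   0.93 -0.58]
 t19.4 [554.   -47.71  12.6 ] F [ 0.37  0.09 -2.59] w50.5
 t19.8 [553.48 -47.31   4.99] F [ 0.2   0.02 -1.96] w50.8
```

```bash
python3 - <<'E'
from h import *
p=N(-46,106)
r.line_to((*p,3),rate=20);st()
r.command_gripper(66);st()
r.line_to((*p,100),rate=200)
m=N(-30,106)
r.movep((*m,200),q(YN));r.sleep(.1);st();cap("wrist","w9")
E
```

```text
t20.0 [553.75 -47.46   4.33] F [-4.77  2.03 12.08] w50.4
 t20.4 [553.53 -47.46   2.93] F [-0.23  0.07  0.19] w65.7
 t21.7 [567.99 -43.72 198.2 ] F [-0.07  0.3  -0.17] w66.0
```

View pics/w9.png

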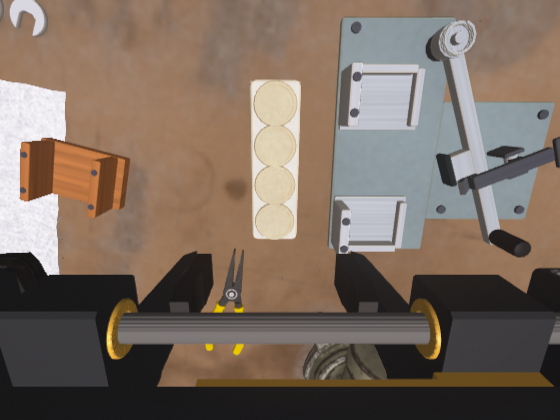

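```bash
python3 - <<'E'
from h import *
crop("w9","e9",320,10,430,260,3);crop("w9","e9b",240,70,310,250,3)
a=np.full((750,540,3),0,np.uint8);x=cv2.imread("pics/e9.png")[:750];a[:x.shape[0],:330]=x;y=cv2.imread("pics/e9b.png");a[:540,330:540]=y[:, :210];cv2.imwrite("pics/e9c.png",cv2.resize(a[:600],None,fx=1,fy=1));cv2.imwrite("pics/e9d.png",x[420:])
im=cv2.imread("pics/w9.png");h=cv2.cvtColor(im,cv2.COLOR_BGR2HSV)
m=np.zeros(im.shape[:2],np.uint8);m[70:250,240:310]=cv2.inRange(h,(12,10,150),(40,90,255))[70:250,240:310]
m=cv2.morphologyEx(m,cv2.MORPH_CLOSE,np.ones((7,7)))
c=max(cv2.findContours(m,0,1)[0],key=cv2.contourArea);rc=cv2.minAreaRect(c);print(rc)
w=load("w9");B=cv2.boxPoints(rc);P=np.array([onz(w,b,34) for b in B]);print(P,P.mean(0))
Q=np.array([onz(w,p,33) for p in [(275,103),(275,146),(275,185),(274.5,221)]]);print(Q)
for p in [(357,76),(354.5,112),(346,221),(344,246)]: print(onz(w,p,56))
E
```

```text
((271.5, 154.5), (169.0, 57.0), 90.0)
[[680.22   9.23  34.  ]
 [691.06 -43.25  34.  ]
 [524.92 -82.13  34.  ]
 [512.12 -20.32  34.  ]] [602.08 -34.12  34.  ]
[[657.83 -26.17  33.  ]
 [617.82 -34.5   33.  ]
 [578.57 -42.68  33.  ]
 [539.43 -50.28  33.  ]]
[692.91 -92.28  56.  ]
[663.63 -98.52  56.  ]
[ 561.54 -119.32   56.  ]
[ 534.79 -124.71   56.  ]
```

View pics/e9c.png

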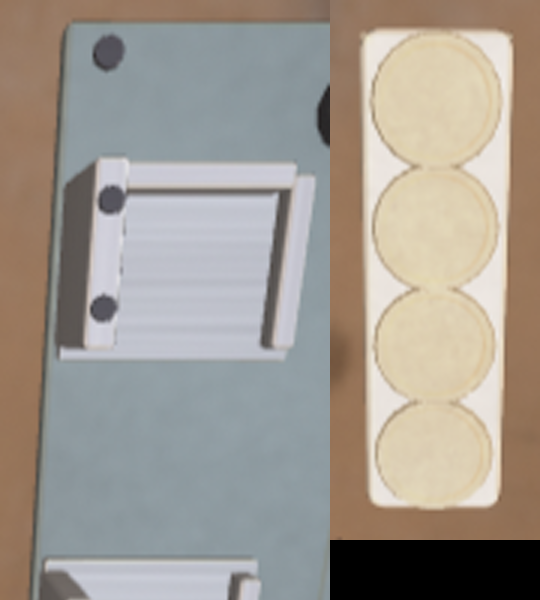

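View pics/e9d.png

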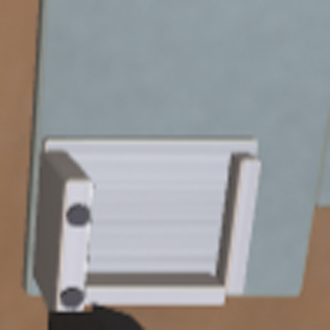

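```bash
python3 - <<'E'
from h import *
g=np.array([598.4,-38.4]);n=np.array([620.1,-142.2])
r.movep((*g,100),q(11.6));r.command_gripper(72,40);r.sleep(.1)
r.line_to((*g,5),rate=150);st("down")
r.command_gripper(40,40);st("grip")
r.line_to((*g,90),rate=150);st("up")
r.movep((*n,90),q(11.65));r.sleep(.3);st("over nest")
cap("wrist","w10");cap("scene","s10");cap("top","t10")
crop("s10","s10c",270,200,400,310,6);crop("t10","t10c",280,130,390,220,7)
E
```

```text
down t23.4 [598.94 -38.84   5.68] F [-1.27  0.37  0.21] w72.1
grip t23.8 [598.88 -38.37   5.65] F [-0.95  0.82  5.57] w50.8
up t24.6 [597.83 -37.93  89.24] F [-0.73 -0.2  -3.13] w50.5
over nest t25.4 [ 620.17 -140.73   89.66] F [-0.03  0.19 -1.6 ] w50.6
```

View pics/w10.png

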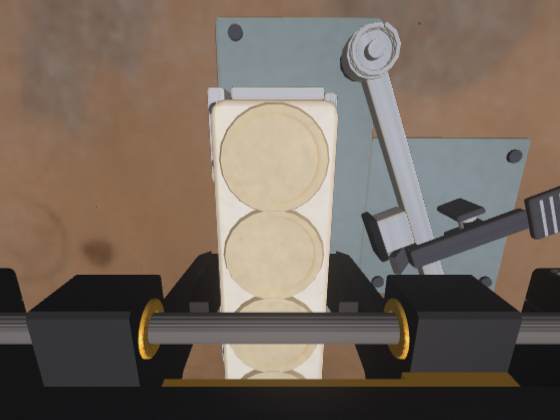

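View pics/s10c.png

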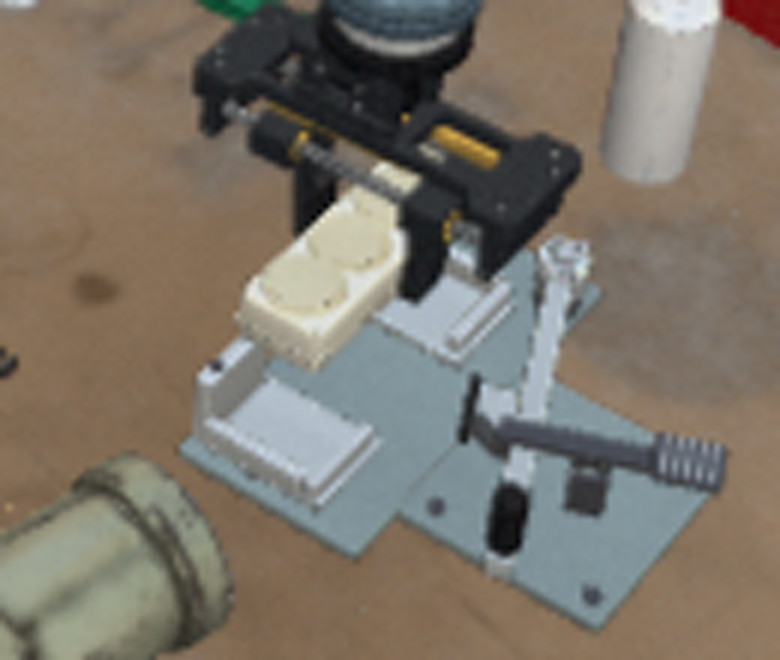

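```bash
python3 - <<'E'
from h import *
w=load("w10")
for x,y,z in [(98,26,31),(98,-30,31),(94,-30,28),(94,30,56),(94,40,56)]: print((x,y,z),proj(w,(*N(x,y),z)))
for x in (-83,83):
  for y in (-25.5,25.5): print(x,y,proj(w,(*N(x,y),84.5+34)))
crop("w10","e10",200,70,350,180,5)
st()
E
```

```text
(98, 26, 31) [234.56  82.88]
(98, -30, 31) [323.79  82.92]
(94, -30, 28) [322.73  90.27]
(94, 30, 56) [221.95  84.99]
(94, 40, 56) [203.83  84.98]
-83 -25.5 [324.83 435.87]
-83 25.5 [227.6  435.76]
83 -25.5 [347.9   97.19]
83 25.5 [207.53  97.12]
 t25.5 [ 620.2  -141.46   89.98] F [-0.97  0.38 -2.52] w50.5
```

View pics/e10.png

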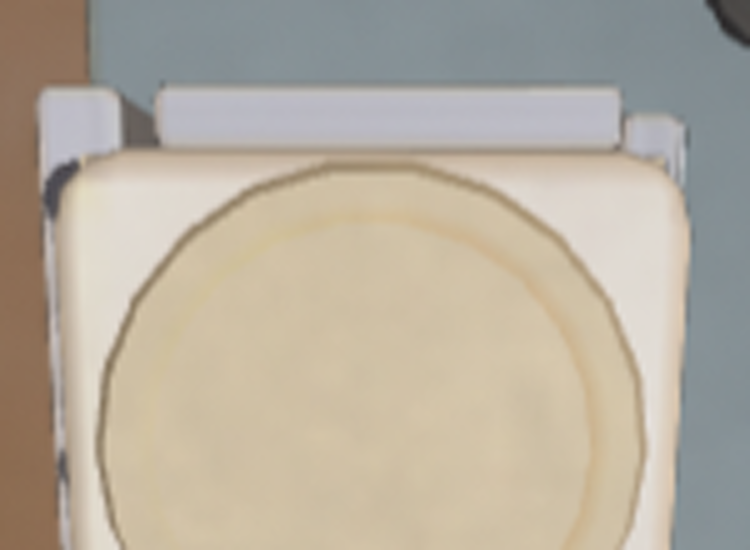

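```bash
python3 - <<'E'
from h import *
NESTc=np.array([620.1,-142.2])
c,s=np.cos(np.radians(11.65)),np.sin(np.radians(11.65))
n=NESTc+1.3*np.array([s,-c])-1*np.array([c,s]);print(n)
r.line_to((*n,64),rate=60);r.sleep(.3);st()
cap("wrist","w11");crop("w11","e11",190,50,360,200,4.5);cap("scene","s11");crop("s11","s11c",270,200,400,310,6)
w=load("w11");
for x,y,z in [(98,26,31),(98,-30,31),(94,-30,28),(94,30,56),(94,40,56)]: print((x,y,z),proj(w,(*N(x,y),z)))
E
```

```text
[ 619.38 -143.68]
 t26.4 [ 619.53 -143.72   64.27] F [-0.37  1.33 -2.19] w50.7
(98, 26, 31) [223.18  74.69]
(98, -30, 31) [325.79  74.54]
(94, -30, 28) [324.54  83.18]
(94, 30, 56) [206.6   75.83]
(94, 40, 56) [185.32  75.86]
```

View pics/e11.png

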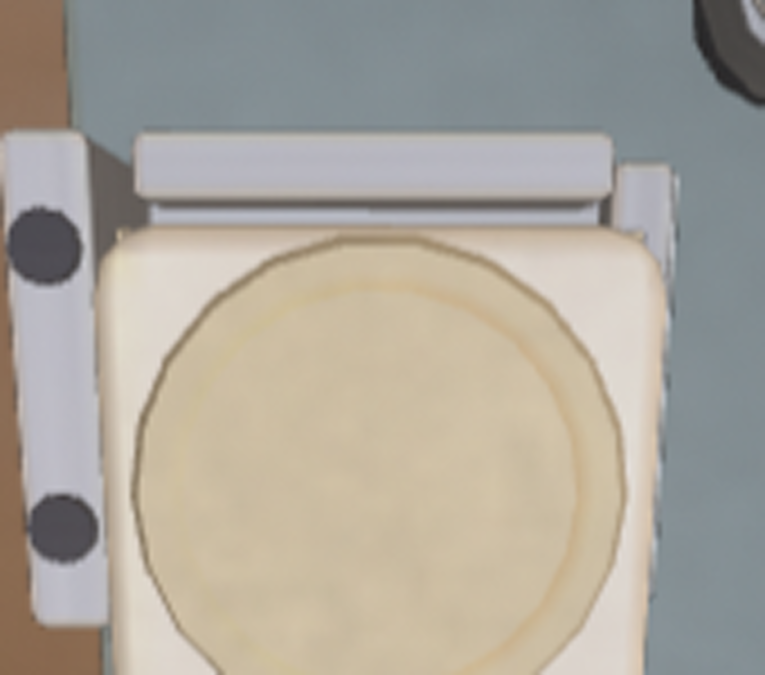

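View pics/s11c.png

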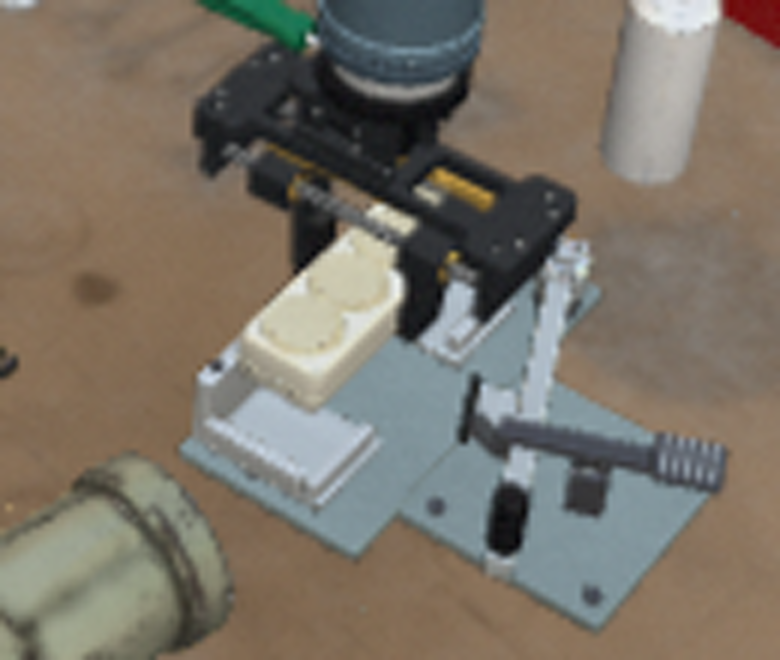

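```bash
python3 - <<'E'
from h import *
w=load("w11");f=lambda x,y:(190+x/4.5,50+y/4.5)
def n(p): return np.array([[np.cos(np.radians(YN)),np.sin(np.radians(YN))],[-np.sin(np.radians(YN)),np.cos(np.radians(YN))]])@(p[:2]-NEST)
for m,u,z in [("stop inner",(370,195),31),("stop outer",(370,133),31),("screw",(45,246),56),("screw2",(63,528),56),("fence in",(86,135),56),("fence out",(5,135),56),("fence near end",(70,625),56),("lip in",(614,165),28),("lip out",(674,165),28),("strip end",(370,232),90),("strip L",(100,300),90),("strip R",(665,300),90)]: print(m,n(onz(w,f(*u),z)))
print(n(st()["eef_pos"]))
E
```

```text
stop inner [88.49 -0.74]
stop outer [95.52 -0.76]
screw [81.25 34.02]
screw2 [51.09 34.16]
fence in [92.19 28.93]
fence out [92.21 37.42]
fence near end [39.85 34.12]
lip in [ 92.19 -31.16]
lip out [ 92.18 -38.64]
strip end [80.45 -0.92]
strip L [75.09 21.89]
strip R [ 75.03 -25.81]
 t26.5 [ 619.48 -143.63   64.17] F [-0.64  0.62 -2.21] w51.1
[-0.86 -1.59]
```

```bash
python3 - <<'E'
from h import *
n=np.array([619.6,-142.7])
for z,v in ((40,60),(25,60)):
    r.line_to((*n,z),rate=v);s=st(z)
    if np.linalg.norm(s["force"]-[0,0,-2.3])>8: print("contact");break
else:
    for z in (23,22,21,20):
        r.line_to((*n,z),rate=25);s=st(z)
        if s["force"][2]>4: break
cap("wrist","w12");cap("scene","s12");crop("s12","s12c",270,200,400,310,6);crop("w12","e12",190,50,360,200,4.5)
E
```

```text
40 t27.0 [ 619.43 -142.81   39.7 ] F [-0.2  -0.33 -1.63] w50.8
25 t27.4 [ 619.26 -142.61   24.53] F [-0.04 -0.56 -2.44] w50.5
23 t27.7 [ 619.65 -142.72   23.07] F [ 0.21  0.4  -1.98] w50.6
22 t27.9 [ 619.6  -142.66   22.  ] F [ 0.29 -0.03 -1.58] w50.3
21 t28.2 [ 619.75 -142.76   21.67] F [-3.09  2.04  5.98] w50.6
```

View pics/w12.png

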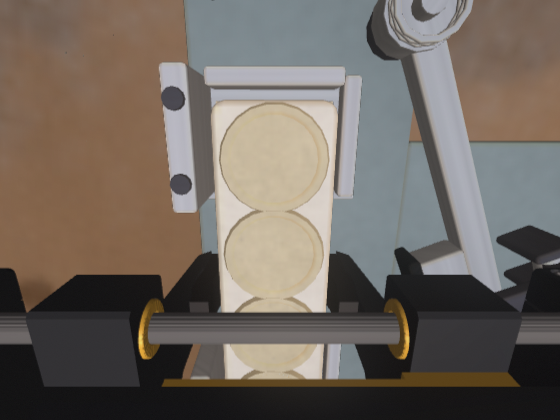

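View pics/s12c.png

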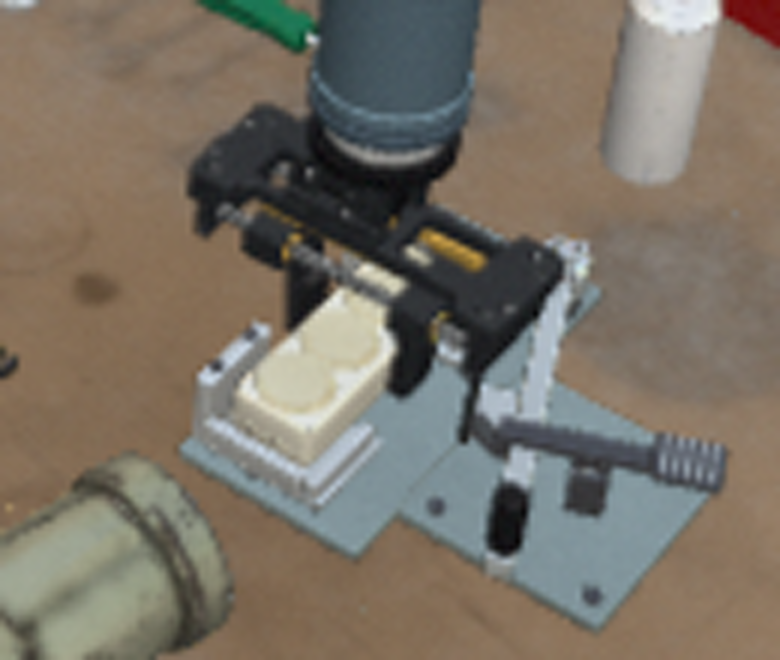

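```bash
python3 - <<'E'
from h import *
r.command_gripper(60);st()
r.line_to((619.6,-142.7,140),rate=200);r.command_gripper(0,20)
p=np.array([677.2,-316.2])
r.movep((*p,110),q(30));r.sleep(.2);st()
cap("wrist","w13");cap("scene","s13");crop("s13","s13c",270,200,400,310,6)
E
```

```text
t28.6 [ 619.65 -142.76   20.91] F [0.5  0.19 0.04] w59.9
 t31.3 [ 678.2  -313.51  110.31] F [-0.14 -0.61 -0.05] w0.2
```

View pics/w13.png

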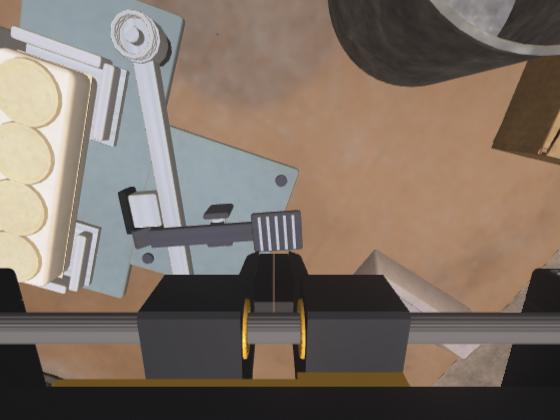

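View pics/s13c.png

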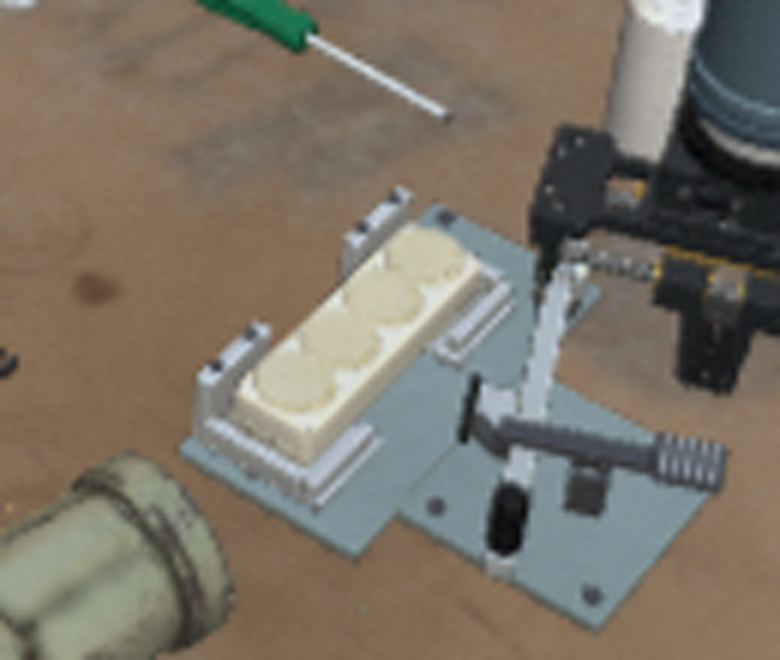

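```bash
python3 - <<'E'
from h import *
w=load("w13");t=load("top1")
print("paddle",onz(w,(276,231),52),onz(w,(276,231),50))
print("bucket rim near",onz(w,(405,85),0), [onz(t,p,120) for p in [(322,112),(337,125),(352,118)]])
st()
E
```

```text
paddle [ 677.94 -314.79   52.  ] [ 677.31 -315.17   50.  ]
bucket rim near [ 818.39 -350.99    0.  ] [array([ 847.3, -234.5,  120. ]), array([ 771.86, -258.28,  120.  ]), array([ 774.03, -323.82,  120.  ])]
 t31.4 [ 677.85 -314.43  110.33] F [-0.4  -0.64 -0.34] w0.6
```

```bash
python3 - <<'E'
from h import *
p=(677.6,-315.2)
r.line_to((*p,58),rate=120);st()
for z in (46,42,39.5): r.line_to((*p,z),rate=40);st(z)
r.sleep(.3);st()
cap("scene","s14");crop("s14","s14c",270,200,400,310,6)
E
```

```text
t32.0 [ 677.27 -315.4    57.44] F [-0.33  0.3   0.97] w0.3
46 t32.4 [ 679.59 -317.64   48.48] F [ 2.64 -3.2   5.81] w0.4
42 t32.7 [ 679.19 -317.51   43.93] F [ 2.72 -3.98  4.54] w0.4
39.5 t32.9 [ 678.92 -317.23   40.92] F [ 4.03 -5.06  4.29] w0.8
 t33.2 [ 678.89 -317.23   40.92] F [ 4.32 -5.74  4.12] w0.5
```

View pics/s14c.png

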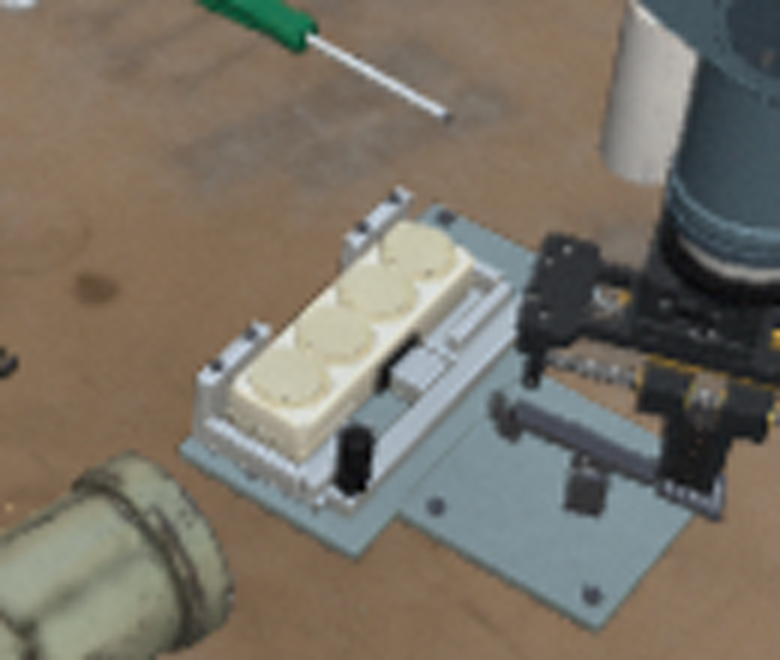

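Released: the arm has sprung shut on the strip. I'll retract and check.

```bash
python3 - <<'E'
from h import *
p=r.get_state()["eef_pos"]
r.line_to((p[0],p[1],150),rate=150);st()
r.movep((570,-170,250),q(11.6+180) if 0 else q(11.6));r.sleep(.6);st()
cap("wrist","w15");cap("scene","s15");cap("top","t15");crop("s15","s15c",210,180,410,320,4);crop("t15","t15c",280,130,390,220,7)
w=load("w15");print("handle theta .07 expects",hp(.07))
E
```

```text
t34.2 [ 678.3  -316.46  148.52] F [-0.69 -0.21 -0.78] w0.6
 t35.6 [ 570.03 -170.08  249.98] F [-0.64  1.03 -0.1 ] w0.6
handle theta .07 expects [ 542.97 -213.55]
```

View pics/w15.png

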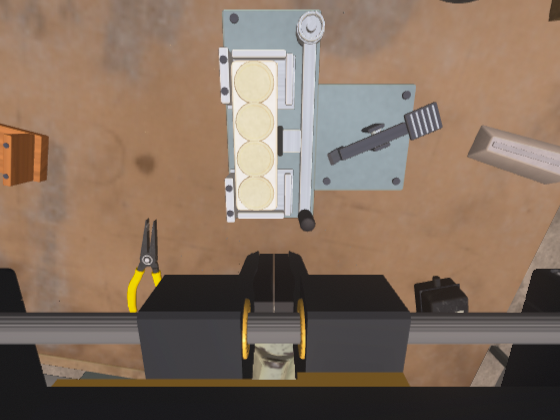

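View pics/s15c.png

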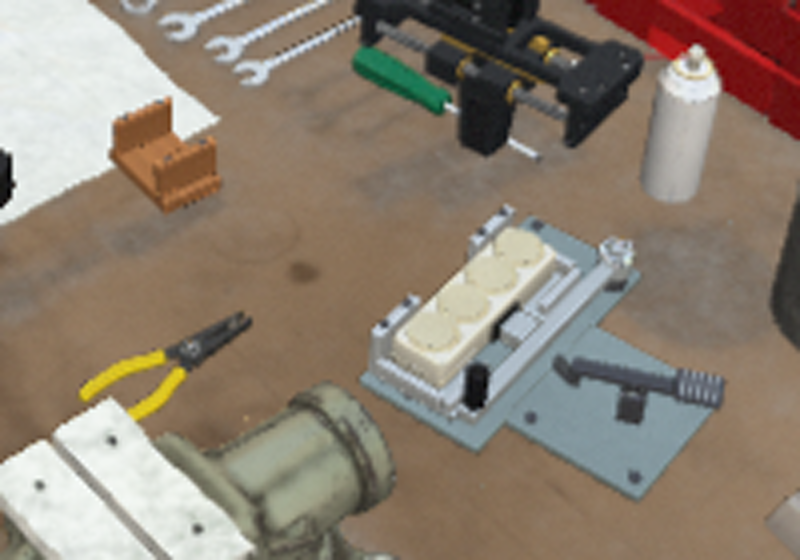

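```bash
python3 - <<'E'
from h import *
w=load("w15");h=onz(w,(306,219),76);v=h[:2]-PIV;print(h,np.arctan2(v[1],v[0])%(2*np.pi)-np.radians(A0))
c,s=np.cos(np.radians(YN)),np.sin(np.radians(YN))
for p in [(254,82),(254.5,123),(255,159),(256,193)]:
    d=onz(w,p,49)[:2]-NEST;print("circ nest",c*d[0]+s*d[1],-s*d[0]+c*d[1])
print(r.hand_in());st()
E
```

```text
[ 548.54 -211.31   76.  ] 0.06457657098329195
circ nest 60.557653486532274 3.3010893753310064
circ nest 18.80258368887158 3.6276341720116365
circ nest -20.57188108708548 3.865866246063456
circ nest -60.34477032813689 3.4828964610905473
the job is handed in; nothing more can be done
None
the job is handed in; nothing more can be done
```

The strip is clamped in the jig and the job is handed in, at about 36 s on the robot's clock. No verdict is reported.

- **Cocking:** I swung the handle to about 0.51 rad and let go. The catch held it by itself, with the handle about 2 mm from its expected 0.47 rad position.
- **Placing:** I lifted the strip from the stand by one end and set it down on the bench beside the nest. I then regripped it by the middle and lowered it into the nest. It touched down at the height expected for the 16 mm nest floor.
- **Clamping:** I pressed the trigger paddle about 11 mm and the arm sprung shut on the strip.

**Last checks:** with the robot clear of everything, the clamp measured about 0.065 rad, against 0.07 expected when shut on the strip. The four sockets lay along the nest centred within 0.5 mm. They were offset 3.3–3.9 mm toward the fence, against 4.5 mm expected; I put the gap down to the roughly 1 mm error in my measured nest centre. The trigger paddle was back at rest. The pliers, cover, adapter and screwdriver looked undisturbed in the last pictures.

**Disagreements:**
- My nest estimates from different views differed by 1 to 1.5 mm sideways. I corrected the aim with a close look before lowering the strip.
- During the press the tip slid about 2 mm on the tilting paddle, and the vertical force read only 4–6 N against the 7–9 N stated. The arm was still released.

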